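# Feel the gearheads for play and reject the worn one

## Task

Three worm gearheads stand in the nest block, and one of them has worn gears. Gently rock their crank arms to and fro, without forcing the gears, until you have felt for yourself (not just by elimination) the one with clearly more play than the others; then lift that gearhead out, stand it upright in the empty tray and let go of it. Leave the sound ones seated in their nests and the other things where they lie.

Things in the scene. Friction and masses are not known exactly. Their poses are not given: they have to be found in the camera images.
- rack: grey plastic nest block, 68 (x) x 256 (y) x 50 mm high, fixed; origin at the centre of its underside, y along its length. Three square wells 84 mm apart, 40 mm deep, hold one worm gearhead each with 0.7 mm of room all round, so a seated gearhead can itself shift a little and twist by 0.03 rad. The gearheads look exactly alike; any nest may hold the worn one.
- nest_0 (a point): centre of the mouth of the nest at the block's +y end, on the block's top face; axes as the block's. Gearhead: square aluminium housing 44 x 44 x 76 mm, about 0.4 kg, straight sides parallel to the block's, centred here, bottom 40 mm below, flat top 36 mm above this point; a 15 mm steel input stub on its +x face; on top an upright shaft and crank, up to 59 mm above.
- nest_1 (a point): the same for the middle nest
- nest_2 (a point): the same for the nest at the block's -y end
- eye_0 (a point): on the block's -x side, 50 mm from nest 0's centre and 49 mm above its mouth: the crank's eye, a steel disc 18 mm across and 12 mm high, is centred here, but up to 8 mm (0.16 rad) to either y side, for the worm stopped anywhere. The arm from shaft to eye is 12 mm wide. This point is fixed to the block and does not show how the crank stands or moves.
- eye_1 (a point): the same for nest 1. Worm gears hold the shaft: a crank swings about the upright shaft only through the play of its gears: in a sound gearhead about 0.02 rad (1 mm at the eye) to either side of the middle, in the worn one more than 0.1 rad (over 5 mm). Cranks start near the middle of their play and stay where they are left.
- eye_2 (a point): the same for nest 2. Every crank has a seal drag of about 1 N at the eye; at the end of its play the gear teeth yield by about 1 mm for each 5 N at the eye, and about 15 N there is the most they may be given.
- reject_tray: white open plastic tray, 132 (x) x 112 (y) x 30 mm high with 4 mm walls and a 4 mm floor, fixed, empty; origin at the centre of its underside, axes along its sides
- hex_keys: bystander: red folding hex-key set, 22 x 86 x 23 mm, lying along y on the worktop before the nest block; origin at the centre of its underside
- pen: bystander: black pen, 9 x 143 x 9 mm, lying along y on the worktop before the nest block; origin at the centre of its underside
- loupe: bystander: black loupe, 42 mm across, 40 mm high, standing to the left of the nest block; origin at the centre of its underside
- screwdriver: bystander: screwdriver with black handle, 32 x 176 x 32 mm, lying at the far left; origin at the centre of its underside

How it is judged:
By the outcome, as a careful person would: the job done as asked, in the order asked, and still so for the second after the job is handed in, with the robot touching nothing.
It also fails if it takes over 72 s, if anything falls off the work surface, if the arm or the gripper's body presses on something with over 40 N, if the wrist force passes 120 N, or if a joint passes its speed limit or range.

## Robot

A 7-joint arm with a two-finger parallel gripper is mounted at the origin on a cart in front of the work surface, level with it; the furniture and walls round the work are solid. World frame = base frame: x ahead of the robot, y to its left, z up, the work surface at z = 0. Lengths are in m, angles in rad, forces in N, time in s.
With the tool pointing down it reaches from about 0.4 to 0.85 m from the base axis. Payload 10.4 kg.
Tool frame: the origin (TCP) lies midway between the tips of the shut fingers; the grasp point (between the pads) lies 19 mm behind it (manip.pinch_z is the distance from the TCP to the grasp point, in m); y points along the fingers, x is the direction in which the jaws open and shut, and the axes are right-handed (so a half turn about y gives the same grasp; the last joint's range is limited). The gripper opens to 85 mm and grips with 20 to 120 N. Pads are 22 mm wide; open, the fingers measure 114 mm over their backs; the gripper's body (76 mm by 85 mm) begins 54 mm behind the grasp point. The pads swing forward as they close: fully open they stand 13 mm farther back than shut.
Start: joints at [-1.349, 0.332, -0.065, 1.46, 0.022, 1.35, -0.088], TCP at [0.151, 0.606, 0.231] pointing down, gripper open.
Joint ranges: [-2.6, 2.6], [-0.5, 2.12], [-1.47, 1.34], [0.16, 2.42], [-1.27, 4.41], [0.06, 2.06], [-2.6, 2.6]. Speed limits (rad/s): [2.22, 2.22, 2.79, 2.79, 3.14, 3.14, 3.14].

## Interface

Orientations are given as a unit quaternion [x, y, z, w].
In Python, from workcell import manip gives the robot as it stands.
- The arm moves only by the shell command python3 -m pendant 'ROWS' [OPENING] [FORCE]. ROWS is a JSON object of lists of equal length, an entry for each row: "offset": the shift along the tool's x, y, z scaled (see below), a list of three; "turn": the turn, a rotation vector about the tool's x, y, z scaled (see below), a list of three. A call has 1 to 12 rows; each row is the pose to reach, as a shift and turn from the pose measured when the call began, along the tool's axes at that moment; what a row does not reach only later rows make up. The controller multiplies each number of a shift by 200 mm and each number of a turn by 45 degrees. A row lasts 1/8 s, in which the tool goes at most 62.5 mm and 10.7 degrees, less where a joint would pass 70% of its speed; a pose out of reach is approached as far as the arm can. A call with a number of a shift or a turn outside -1 to 1 is refused whole. A call with a gripper value outside its range is refused whole. OPENING is the opening in per cent of the stroke, from 0 (shut) to 100 (fully open), set as the call begins (- or left out, the last holds). The fingers move at their own pace and stop on an object; FORCE is the grip in N (left out, the last holds). Time passes only in rows, so rows that repeat a pose let the fingers close. It gives the time, the measured TCP pose, the force and the opening at its end, in the units of the state.
- manip.get_obs(): the state, without advancing time (a new reading comes with each control period).
- manip.camera(name): name is "side" or "top"; returns (picture, depth): 400x640x3 uint8, red, green, blue; 400x640 float32, m along the optical axis (not along the pixel's ray), 0 where there is no reading.
- manip.camera_model(name): a dict with "intrinsics" (3x3 intrinsics, pixels), "R" (3x3) and "t" (3): a world point X has camera coordinates R X + t. Camera axes: x right, y down, z forward; pixel columns grow to the right and rows downward; lengths in m; the calibration is good to about 2 mm. A picture is of the moment at which its call begins. camera_model takes no time and is no camera call.
- manip.hand_in(): hands the job in, once; it reports no verdict.
The state is a dict: "clock": time; "joint_pos": joint angles; "joint_velocities": joint speeds; "tau": joint torques, N m; "position": TCP position; "ee_rot": TCP orientation; "ft_force": force on the tool from outside, world axes, zero at the start; "torque": the same for the moment, N m; "grip_width": opening from 0.0 (shut) to 1.0 (fully open).
Only numpy, scipy, OpenCV 4.12 (cv2) and the standard library are available. Lean on these libraries where they do the work, as an engineer would, in place of code of your own. Each camera call takes 0.05 s, during which the arm holds its last target. There are 200 camera calls.

## Working session

There is one attempt and no reset: what is moved stays moved. The work goes in short steps, Python scripts to look and compute and a shell command to move; the robot and the scene stay as the last step left them, time stands still between calls to the robot, and variables do not carry over. Pictures are saved under pics/ and viewed, about 8 in all and at most 12, crops included, and the job is handed in when it is done.

```bash
ls; mkdir -p pics; python3 - <<'E'
from workcell import manip
import cv2, numpy as np
for n in("top","side"):
    p,d=manip.camera(n); np.savez(f"{n}0.npz",p=p,d=d); cv2.imwrite(f"pics/{n}0.png",p[:,:,::-1])
    m=manip.camera_model(n); print(n,{k:np.round(v,4).tolist() for k,v in m.items()})
o=manip.get_obs(); print(o, manip.pinch_z)
E
```

```text
pics
top {'intrinsics': [[397.3755, 0.0, 321.7788], [0.0, 397.3755, 195.9739], [0.0, 0.0, 1.0]], 'R': [[-0.0103, -0.9998, 0.0141], [-0.9884, 0.008, -0.1519], [0.1518, -0.0154, -0.9883]], 't': [0.1183, 0.492, 1.0571]}
side {'intrinsics': [[364.0539, 0.0, 324.6536], [0.0, 364.0539, 200.3428], [0.0, 0.0, 1.0]], 'R': [[-0.9741, -0.2261, -0.0082], [-0.0803, 0.3794, -0.9217], [0.2115, -0.8972, -0.3877]], 't': [0.4793, 0.0871, 1.2499]}
{'clock': 0.1, 'joint_pos': array([-1.34861144,  0.3328116 , -0.0647179 ,  1.46087954,  0.02156247,
        1.34994106, -0.08852113]), 'joint_velocities': array([ 4.27743187e-04, -1.39133647e-03, -1.39492190e-03, -1.10002025e-03,
        1.01147150e-03,  8.27244242e-05, -8.32282352e-04]), 'tau': array([ 6.85048963e-04, -6.26744199e+01,  4.85363533e-02, -3.92425704e+01,
        1.61848823e-02,  6.98456046e-03, -2.92547149e-06]), 'position': array([0.15136183, 0.60602162, 0.23058312]), 'ee_rot': array([ 0.55760031,  0.43484761, -0.43558852, -0.55700278]), 'ft_force': array([-0.27965215, -0.1122751 , -0.31481936]), 'torque': array([-0.00208713, -0.01899234,  0.00452483]), 'grip_width': 1.0041664083748933} 0.0187
```

View pics/top0.png

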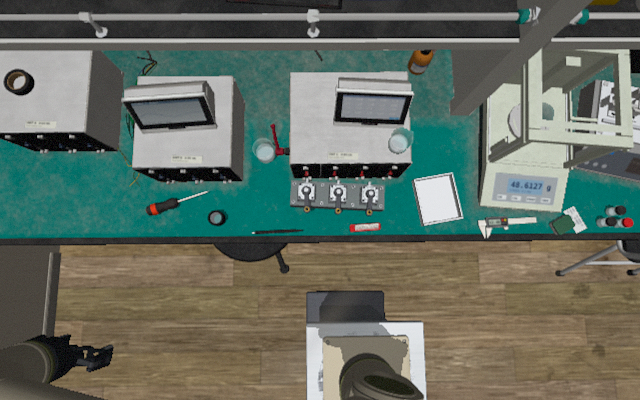

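View pics/side0.png

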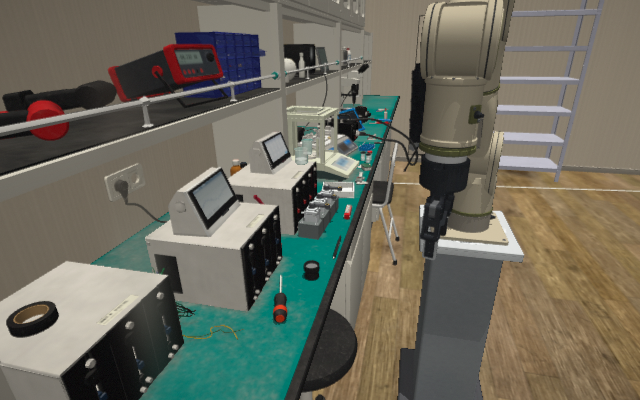

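The top view shows the rack at about (337,194), the cranks' eyes at about (306,207), (341,209) and (369,210), and the tray at (438,199). Instruments stand right behind the rack.

```bash
cat > h.py <<'E'
from workcell import manip
import cv2, numpy as np
from scipy.spatial.transform import Rotation as Ro
def ray(n,u,v,z):
    m=manip.camera_model(n);K,R,t=m["intrinsics"],np.array(m["R"]),np.array(m["t"])
    d=R.T@np.linalg.solve(K,[u,v,1]);c=-R.T@t
    return c+d*(z-c[2])/d[2]
def proj(n,X):
    m=manip.camera_model(n);q=np.array(m["R"])@X+m["t"];q=np.array(m["intrinsics"])@q;return q[:2]/q[2]
def cloud(n,d):
    m=manip.camera_model(n);K=np.array(m["intrinsics"])
    v,u=np.mgrid[:400,:640];P=np.stack([(u-K[0,2])/K[0,0]*d,(v-K[1,2])/K[1,1]*d,d],-1)
    return (P-m["t"])@np.array(m["R"])
def delta(target,R=None):
    o=manip.get_obs();Rc=Ro.from_quat(o["ee_rot"])
    print("offset",np.round(Rc.inv().apply(np.array(target)-o["position"])/.2,4),
      "turn",np.round((Rc.inv()*(R or Rc)).as_rotvec()/(np.pi/4),4))
E
python3 - <<'E'
from h import *
z=np.load("top0.npz");p,d=z["p"],z["d"]
print(Ro.from_quat(manip.get_obs()["ee_rot"]).as_matrix().round(3))
c=p[165:240,270:470];cv2.imwrite("pics/crop1.png",cv2.resize(c,None,fx=4,fy=4,interpolation=cv2.INTER_CUBIC)[:,:,::-1])
W=cloud("top",d)
for r in (200,188,194,207): print(r,[(u,*(W[r,u]*1000).round().astype(int)) for u in range(284,470,4)])
for u in (305,338,370,322,440): print(u,[(v,*(W[v,u]*1000).round().astype(int)) for v in range(160,235,3)])
E
```

```text
[[ 0.242 -0.    -0.97 ]
 [ 0.97  -0.001  0.242]
 [-0.001 -1.    -0.   ]]
200 [(284, np.int64(488), np.int64(220), np.int64(3)), (288, np.int64(488), np.int64(209), np.int64(0)), (292, np.int64(480), np.int64(195), np.int64(51)), (296, np.int64(480), np.int64(184), np.int64(54)), (300, np.int64(481), np.int64(173), np.int64(49)), (304, np.int64(473), np.int64(161), np.int64(104)), (308, np.int64(473), np.int64(150), np.int64(103)), (312, np.int64(478), np.int64(140), np.int64(65)), (316, np.int64(480), np.int64(130), np.int64(51)), (320, np.int64(480), np.int64(119), np.int64(52)), (324, np.int64(480), np.int64(108), np.int64(52)), (328, np.int64(479), np.int64(97), np.int64(52)), (332, np.int64(475), np.int64(88), np.int64(86)), (336, np.int64(472), np.int64(78), np.int64(100)), (340, np.int64(475), np.int64(67), np.int64(84)), (344, np.int64(474), np.int64(56), np.int64(85)), (348, np.int64(479), np.int64(43), np.int64(49)), (352, np.int64(479), np.int64(32), np.int64(52)), (356, np.int64(479), np.int64(21), np.int64(52)), (360, np.int64(477), np.int64(12), np.int64(67)), (364, np.i
[... 14246 characters left out ...]
504), np.int64(-224), np.int64(3)), (196, np.int64(495), np.int64(-223), np.int64(6)), (199, np.int64(487), np.int64(-224), np.int64(1)), (202, np.int64(478), np.int64(-222), np.int64(5)), (205, np.int64(469), np.int64(-222), np.int64(4)), (208, np.int64(461), np.int64(-221), np.int64(5)), (211, np.int64(452), np.int64(-220), np.int64(6)), (214, np.int64(444), np.int64(-221), np.int64(2)), (217, np.int64(435), np.int64(-220), np.int64(5)), (220, np.int64(426), np.int64(-219), np.int64(7)), (223, np.int64(419), np.int64(-221), np.int64(-2)), (226, np.int64(410), np.int64(-219), np.int64(3)), (229, np.int64(402), np.int64(-220), np.int64(-2)), (232, np.int64(393), np.int64(-218), np.int64(2))]
```

View pics/crop1.png

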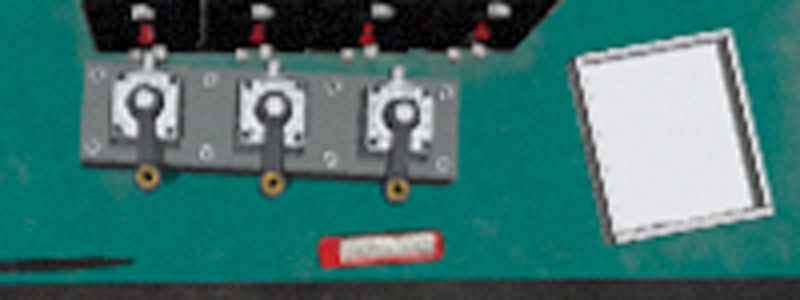

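```bash
python3 - <<'E'
from h import *
z=np.load("top0.npz");p,d=z["p"],z["d"];W=cloud("top",d)
roi=np.zeros((400,640),bool);roi[165:240,270:470]=1
X,Y,Z=W[...,0],W[...,1],W[...,2]
hull=(roi&(X<.54)&(Y>-.1)&(Z>.04)&(Z<.06))
for it in (hull, roi&(Y<-.13)&(Z>.022)&(Z<.04)&(X<.58), roi&(Y<-.13)&(Z>-.01)&(Z<.04)&(p.min(-1)>120)):
    m=cv2.morphologyEx(it.astype(np.uint8),cv2.MORPH_OPEN,np.ones((2,2))) if it is hull else it.astype(np.uint8)
    pts=(W[m>0][:,:2]*1000).astype(np.float32);print(len(pts),cv2.minAreaRect(pts))
# rack by image outline: colour grey corners from the crop, rays on z=.05
for (u,v) in [(84,60),(460,88),(455,181),(80,165)]: print("rackcorner",ray("top",270+u/4-.5+.125,165+v/4-.5+.125,.05).round(4))
for (u,v) in [(570,60),(733,30),(773,214),(613,243)]: print("traycorner",ray("top",270+u/4-.4,165+v/4-.4,.03).round(4))
# eyes gold
hsv=cv2.cvtColor(p,cv2.COLOR_RGB2HSV)
g=((hsv[...,0]>12)&(hsv[...,0]<35)&(hsv[...,1]>90)&roi).astype(np.uint8)
n,l,s,c=cv2.connectedComponentsWithStats(g)
for i in range(1,n):
    if s[i,4]>3 and s[i,4]<80: print("eye",c[i],s[i,4],ray("top",*c[i],.105).round(4))
# housing tops
for a,b in((.13,.18),(.045,.095),(-.04,.015)):
    m=roi&(Y>a)&(Y<b)&(Z>.078)&(X<.53)
    hs=m&(p.min(-1)>140);print("hous",hs.sum(),cv2.minAreaRect((W[hs][:,:2]*1000).astype(np.float32)))
E
```

```text
1334 ((427.7268981933594, 67.4988021850586), (265.4314880371094, 205.43988037109375), 88.14449310302734)
320 ((486.6249084472656, -208.2451171875), (132.051513671875, 112.94519805908203), 9.970929145812988)
1822 ((486.6387634277344, -215.1054229736328), (133.16053771972656, 125.63141632080078), 10.011727333068848)
rackcorner [0.5369 0.1986 0.05  ]
rackcorner [ 0.5155 -0.0582  0.05  ]
rackcorner [ 0.4516 -0.0526  0.05  ]
rackcorner [0.4646 0.2012 0.05  ]
traycorner [ 0.5384 -0.1395  0.03  ]
traycorner [ 0.559  -0.2553  0.03  ]
traycorner [ 0.4292 -0.2751  0.03  ]
traycorner [ 0.4102 -0.1634  0.03  ]
eye [306.33333333 208.61111111] 18 [0.4501 0.1548 0.105 ]
eye [337.47368421 210.52631579] 19 [0.4445 0.0749 0.105 ]
eye [368.83333333 211.83333333] 18 [ 0.4404 -0.0056  0.105 ]
hous 182 ((425.5426330566406, 154.20819091796875), (198.08741760253906, 42.780921936035156), 1.2717418670654297)
hous 169 ((497.836669921875, 72.84491729736328), (39.838172912597656, 46.908817291259766), 89.27155303955078)
hous 170 ((491.98590087890625, -11.272369384765625), (40.47993850708008, 46.22359085083008), 87.74330139160156)
```

```bash
python3 - <<'E'
from h import *
z=np.load("top0.npz");p,d=z["p"],z["d"];W=cloud("top",d);X,Y,Z=W[...,0],W[...,1],W[...,2]
cols=[c for c in range(293,381) if not any(abs(c-q)<9 for q in (306,338,370))]
F,B=[],[]
for c in cols:
    r=[v for v in range(176,220) if .042<Z[v,c]<.058 and X[v,c]<.545]
    F.append(ray("top",c,max(r)+.5,.05)[:2]);B.append(ray("top",c,min(r)-.5,.05)[:2])
for n,E in(("F",F),("B",B)):
    E=np.array(E);k=np.polyfit(E[:,1],E[:,0],1)
    for _ in range(4):
        e=E[:,0]-np.polyval(k,E[:,1]);g=abs(e)<.003;k=np.polyfit(E[g,1],E[g,0],1)
    print(n,k,g.sum(),len(E),"x@y=.07",np.polyval(k,.07),np.std(e[g]))
L,R=[],[]
for v in range(184,206):
    r=[c for c in range(282,392) if .042<Z[v,c]<.058]
    L.append(ray("top",min(r)-.5,v,.05)[:2]);R.append(ray("top",max(r)+.5,v,.05)[:2])
for E in(L,R):print(np.median(E,0).round(4),np.polyfit(*np.array(E).T,1).round(4))
for v in range(186,194): print(v,[ (c,int(Z[v,c]*1000), int(p[v,c].min())) for c in list(range(296,318))])
E
```

```text
F [0.05908428 0.45695012] 37 37 x@y=.07 0.4610860222718247 0.0007981869260039588
B [0.05815754 0.52628511] 37 37 x@y=.07 0.530356141169195 0.000709500242144011
[0.4958 0.2016] [0.1069 0.1464]
[ 0.4937 -0.0543] [-0.0423 -0.0336]
186 [(296, 52, 119), (297, 47, 115), (298, 86, 152), (299, 87, 211), (300, 87, 217), (301, 92, 217), (302, 91, 221), (303, 106, 189), (304, 106, 132), (305, 107, 110), (306, 106, 88), (307, 103, 128), (308, 101, 165), (309, 92, 176), (310, 93, 198), (311, 90, 206), (312, 84, 189), (313, 84, 183), (314, 82, 143), (315, 51, 73), (316, 49, 104), (317, 50, 115)]
187 [(296, 50, 115), (297, 53, 110), (298, 86, 162), (299, 86, 208), (300, 89, 215), (301, 90, 215), (302, 104, 185), (303, 106, 111), (304, 103, 100), (305, 109, 152), (306, 106, 142), (307, 105, 88), (308, 107, 66), (309, 104, 94), (310, 90, 163), (311, 92, 188), (312, 86, 205), (313, 86, 227), (314, 84, 155), (315, 49, 69), (316, 47, 102), (317, 49, 121)]
188 [(296, 50, 117), (297, 49, 104), (298, 83, 170), (299, 91, 203), (300, 90, 218), (301, 93, 208), (302, 108, 128), (303, 106, 78), (304, 109, 165),
[... 1293 characters left out ...]
(296, 50, 116), (297, 53, 94), (298, 87, 188), (299, 87, 217), (300, 89, 223), (301, 91, 210), (302, 92, 108), (303, 106, 61), (304, 107, 66), (305, 101, 82), (306, 108, 99), (307, 107, 88), (308, 104, 71), (309, 93, 45), (310, 94, 118), (311, 89, 209), (312, 94, 227), (313, 82, 206), (314, 76, 125), (315, 48, 78), (316, 48, 111), (317, 51, 124)]
193 [(296, 52, 116), (297, 49, 89), (298, 84, 180), (299, 91, 201), (300, 85, 221), (301, 91, 233), (302, 92, 147), (303, 91, 58), (304, 102, 73), (305, 105, 73), (306, 103, 78), (307, 103, 70), (308, 93, 49), (309, 92, 49), (310, 91, 189), (311, 92, 223), (312, 86, 215), (313, 84, 200), (314, 76, 115), (315, 51, 73), (316, 49, 114), (317, 48, 116)]
```

```bash
python3 -m pendant '{"offset":[[-0.1,0,-0.12],[-0.28,0,-0.31],[-0.46,0,-0.51],[-0.64,0,-0.7],[-0.82,0,-0.9],[-0.9,0,-0.98]],"turn":[[0,0,0],[0,-0.05,0],[0,-0.1,0],[0,-0.15,0],[0,-0.2,0],[0,-0.2356,0]]}' 32 20
cat > d.py <<'E'
from h import *;import sys
c,s=np.cos(-.0587),np.sin(-.0587)
ex=np.array([c,s,0]);ey=np.array([-s,c,0]);C=np.array([.4959,.0736,.05])
R=Ro.from_matrix(np.c_[ey,[0,0,-1],-ex])
eyes=np.array([[.4503,.1550,0],[.4450,.0750,0],[.4406,-.0058,0]])
def nest(i): return C+.084*(1-i)*ey
if __name__=="__main__":
    o=manip.get_obs();print(o["clock"],o["position"].round(4),o["grip_width"],"F",o["ft_force"].round(2))
    if len(sys.argv)>1: i=int(sys.argv[1]);delta([*eyes[i][:2],float(sys.argv[2])],R)
E
python3 d.py 0 0.231; python3 d.py 0 0.078
```

```text
clock: 0.85
position: [0.2998, 0.381, 0.2307]
ee_rot: [0.516, 0.484, -0.485, -0.515]
ft_force: [-0.2, -1.0, -0.1]
grip_width: 0.318
0.85 [0.2998 0.381  0.2307] 0.31755460538200203 F [-0.21 -0.99 -0.15]
offset [-1.081e+00  6.000e-04 -8.216e-01] turn [-0.     -0.0048 -0.0023]
0.85 [0.2998 0.381  0.2307] 0.31755460538200203 F [-0.21 -0.99 -0.15]
offset [-1.0796  0.7656 -0.8216] turn [-0.     -0.0048 -0.0023]
```

```bash
python3 -m pendant '{"offset":[[-0.2,0,-0.15],[-0.4,0,-0.3],[-0.6,0,-0.45],[-0.8,0,-0.61],[-0.95,0,-0.75],[-0.99,0,-0.82]],"turn":[[0,0,0],[0,0,0],[0,0,0],[0,0,0],[0,0,0],[0,-0.005,-0.002]]}' >/dev/null; python3 -m pendant '{"offset":[[-0.08,0,0],[-0.08,0,0]],"turn":[[0,0,0],[0,0,0]]}'; python3 d.py 0 0.078
```

```text
clock: 1.85
position: [0.4508, 0.1533, 0.2309]
ee_rot: [0.516, 0.483, -0.484, -0.516]
ft_force: [-0.3, 1.1, 0.5]
grip_width: 0.32
1.85 [0.4508 0.1533 0.2309] 0.3195899925681247 F [-0.29  1.14  0.47]
offset [0.0088 0.7644 0.0029] turn [-0.0006 -0.0068 -0.001 ]
```

```bash
python3 -m pendant '{"offset":[[0.008,0.2,0.003],[0.008,0.4,0.003],[0.008,0.55,0.003],[0.008,0.56,0.003]],"turn":[[0,-0.007,0],[0,-0.007,0],[0,-0.007,0],[0,-0.007,0]]}'; python3 d.py 0 0.078; python3 - <<'E'
from h import *
p,d=manip.camera("side");q=proj("side",np.array([.45,.155,.1])).astype(int);print(q)
a=cv2.resize(p[q[1]-60:q[1]+40,q[0]-60:q[0]+60],None,fx=5,fy=5,interpolation=cv2.INTER_CUBIC)
cv2.imwrite("pics/s1.png",a[:,:,::-1])
p,d=manip.camera("top");cv2.imwrite("pics/t1.png",cv2.resize(p[150:230,250:350],None,fx=6,fy=6,interpolation=cv2.INTER_CUBIC)[:,:,::-1])
E
```

```text
clock: 2.35
position: [0.4485, 0.155, 0.1173]
ee_rot: [-0.514, -0.484, 0.487, 0.514]
ft_force: [-0.4, 0.5, 0.7]
grip_width: 0.322
2.35 [0.4485 0.155  0.1173] 0.3224491029393266 F [-0.38  0.5   0.65]
offset [ 0.0009  0.1965 -0.0097] turn [-0.0048  0.0017 -0.0035]
[326 205]
```

View pics/s1.png

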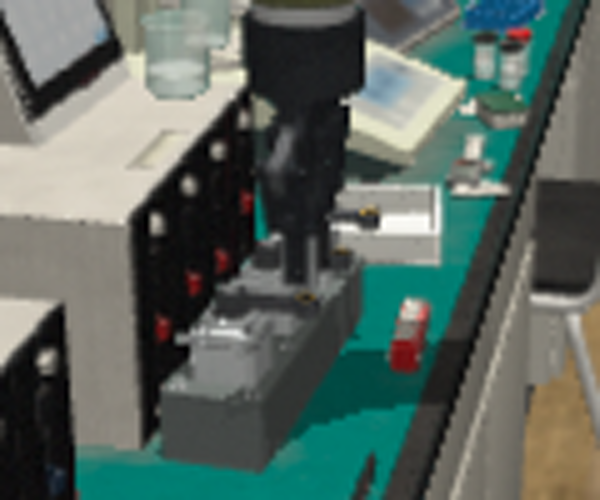

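The side view shows the fingers just above and behind eye 0 (eye at crop (308,297), tips at about (300,280)). The line-up fits the measured point, so I'm descending with a force guard.

```bash
cat > g.py <<'E'
# prints force/pose in block axes; fails if |Fy| (block) or Fz exceed the limit
from d import *
o=manip.get_obs();F=o["ft_force"];p=o["position"]-C
print("t%.2f ex%.1f ey%.2f z%.1f mm | Fx%.2f Fy%.2f Fz%.2f w%.3f"%(o["clock"],p@ex*1e3,p@ey*1e3,o["position"][2]*1e3,F@ex,F@ey,F[2],o["grip_width"]))
sys.exit(int(abs(F@ey)>float(sys.argv[1]) or abs(F[2])>5))
E
python3 -m pendant '{"offset":[[0.001,0.04,-0.01],[0.001,0.08,-0.01],[0.001,0.1,-0.01]],"turn":[[0,0,0],[0,0,0],[0,0,0]]}' >/dev/null; python3 g.py 3 && python3 -m pendant '{"offset":[[0,0.04,0],[0,0.08,0],[0,0.1,0],[0,0.1,0]],"turn":[[0,0,0],[0,0,0],[0,0,0],[0,0,0]]}' >/dev/null; python3 g.py 3;python3 -m pendant '{"offset":[[0,0,0],[0,0,0]],"turn":[[0,0,0],[0,0,0]]}' >/dev/null;python3 g.py 3; python3 d.py 0 .078
```

```text
t2.83 ex-48.5 ey79.20 z99.2 mm | Fx0.15 Fy-1.29 Fz-0.12 w0.319
t3.33 ex-48.7 ey79.08 z78.9 mm | Fx-0.47 Fy0.56 Fz0.42 w0.320
t3.58 ex-48.5 ey79.19 z79.1 mm | Fx0.43 Fy-0.49 Fz0.05 w0.318
3.575 [0.4521 0.1555 0.0791] 0.3180325488025002 F [ 0.4  -0.51  0.05]
offset [-0.003   0.0056  0.009 ] turn [-0.0008  0.0011 -0.001 ]
```

```bash
M() { python3 g.py 4; }
python3 -m pendant '{"offset":[[-0.005,0,0.004],[-0.005,0,0.009]],"turn":[[0,0,0],[0,0,0]]}' >/dev/null; M &&
python3 -m pendant '{"offset":[[-0.003,0,0],[-0.005,0,0]],"turn":[[0,0,0],[0,0,0]]}' >/dev/null && M &&
python3 -m pendant '{"offset":[[-0.003,0,0],[-0.005,0,0]],"turn":[[0,0,0],[0,0,0]]}' >/dev/null && M &&
python3 -m pendant '{"offset":[[-0.003,0,0],[-0.005,0,0]],"turn":[[0,0,0],[0,0,0]]}' >/dev/null && M &&
python3 -m pendant '{"offset":[[-0.003,0,0],[-0.005,0,0]],"turn":[[0,0,0],[0,0,0]]}' >/dev/null && M &&
python3 -m pendant '{"offset":[[-0.003,0,0],[-0.005,0,0]],"turn":[[0,0,0],[0,0,0]]}' >/dev/null && M &&
python3 -m pendant '{"offset":[[-0.003,0,0],[-0.005,0,0]],"turn":[[0,0,0],[0,0,0]]}' >/dev/null && M &&
python3 -m pendant '{"offset":[[-0.003,0,0],[-0.005,0,0]],"turn":[[0,0,0],[0,0,0]]}' >/dev/null && M
```

```text
t3.83 ex-50.3 ey78.09 z79.2 mm | Fx0.44 Fy0.43 Fz-0.49 w0.316
t4.08 ex-50.3 ey77.05 z79.2 mm | Fx-0.56 Fy-0.34 Fz0.72 w0.316
t4.33 ex-50.3 ey75.99 z79.2 mm | Fx0.47 Fy-0.16 Fz0.63 w0.321
t4.58 ex-50.3 ey74.93 z79.2 mm | Fx-0.75 Fy0.31 Fz0.57 w0.319
t4.83 ex-50.3 ey73.87 z79.2 mm | Fx-0.57 Fy-0.25 Fz0.28 w0.316
t5.08 ex-50.3 ey72.87 z79.2 mm | Fx0.76 Fy1.44 Fz-0.92 w0.319
t5.33 ex-50.4 ey71.98 z79.2 mm | Fx-0.36 Fy0.87 Fz0.68 w0.321
t5.58 ex-50.4 ey71.04 z79.2 mm | Fx-1.58 Fy0.89 Fz1.14 w0.323
```

```bash
M() { python3 g.py 4; }
python3 -m pendant '{"offset":[[-0.003,0,0],[-0.005,0,0]],"turn":[[0,0,0],[0,0,0]]}' >/dev/null; M &&
python3 -m pendant '{"offset":[[-0.003,0,0],[-0.005,0,0]],"turn":[[0,0,0],[0,0,0]]}' >/dev/null && M &&
python3 -m pendant '{"offset":[[-0.003,0,0],[-0.005,0,0]],"turn":[[0,0,0],[0,0,0]]}' >/dev/null && M &&
python3 -m pendant '{"offset":[[-0.003,0,0],[-0.005,0,0]],"turn":[[0,0,0],[0,0,0]]}' >/dev/null && M &&
python3 -m pendant '{"offset":[[-0.003,0,0],[-0.005,0,0]],"turn":[[0,0,0],[0,0,0]]}' >/dev/null && M &&
python3 -m pendant '{"offset":[[-0.003,0,0],[-0.005,0,0]],"turn":[[0,0,0],[0,0,0]]}' >/dev/null && M
```

```text
t5.83 ex-50.5 ey70.01 z79.2 mm | Fx-0.48 Fy0.19 Fz1.37 w0.321
t6.08 ex-50.5 ey68.95 z79.2 mm | Fx-1.02 Fy0.81 Fz-0.41 w0.314
t6.33 ex-50.5 ey67.89 z79.2 mm | Fx-0.56 Fy0.17 Fz1.04 w0.317
t6.58 ex-50.5 ey66.83 z79.2 mm | Fx-1.53 Fy0.99 Fz0.37 w0.318
t6.83 ex-50.5 ey65.79 z79.2 mm | Fx-0.57 Fy0.55 Fz-0.06 w0.320
t7.08 ex-50.5 ey64.75 z79.2 mm | Fx0.43 Fy1.29 Fz-0.46 w0.319
```

```bash
python3 - <<'E'
from h import *
out=[]
for n,X in (("side",[.46,.15,.1]),("top",[.46,.15,.1])):
    p,d=manip.camera(n);q=proj(n,np.array(X)).astype(int)
    out.append(cv2.resize(p[q[1]-30:q[1]+30,q[0]-35:q[0]+35],None,fx=5.5,fy=8,interpolation=cv2.INTER_CUBIC))
cv2.imwrite("pics/c2.png",np.hstack(out)[:,:,::-1])
E
```

```text
(no output)
```

View pics/c2.png

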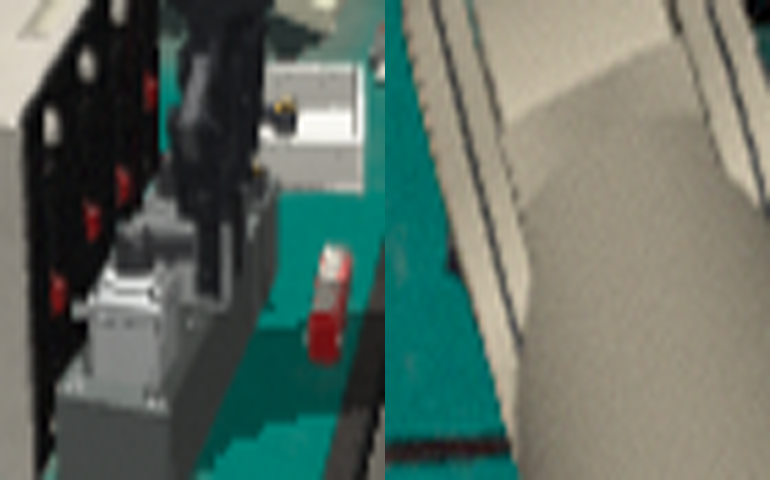

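The side crop shows the +y finger at about (210,240) hiding the eye, with the crank arm swung away from the camera. The eye is inside the jaws, and the top view is blocked by the arm. I'll keep going to the end of play.

```bash
M() { python3 g.py 4; }
python3 -m pendant '{"offset":[[-0.003,0,0],[-0.005,0,0]],"turn":[[0,0,0],[0,0,0]]}' >/dev/null; M &&
python3 -m pendant '{"offset":[[-0.003,0,0],[-0.005,0,0]],"turn":[[0,0,0],[0,0,0]]}' >/dev/null && M &&
python3 -m pendant '{"offset":[[-0.003,0,0],[-0.005,0,0]],"turn":[[0,0,0],[0,0,0]]}' >/dev/null && M &&
python3 -m pendant '{"offset":[[-0.003,0,0],[-0.005,0,0]],"turn":[[0,0,0],[0,0,0]]}' >/dev/null && M &&
python3 -m pendant '{"offset":[[-0.003,0,0],[-0.005,0,0]],"turn":[[0,0,0],[0,0,0]]}' >/dev/null && M &&
python3 -m pendant '{"offset":[[-0.003,0,0],[-0.005,0,0]],"turn":[[0,0,0],[0,0,0]]}' >/dev/null && M
```

```text
t7.42 ex-50.3 ey63.90 z79.3 mm | Fx-0.92 Fy2.90 Fz0.04 w0.323
t7.67 ex-50.3 ey63.20 z79.4 mm | Fx-0.27 Fy3.78 Fz0.21 w0.317
t7.92 ex-50.3 ey62.47 z79.4 mm | Fx-0.04 Fy4.71 Fz-0.28 w0.319
```

```bash
M() { python3 g.py 4; }
python3 -m pendant '{"offset":[[0.015,0,0],[0.03,0,0],[0.04,0,0],[0.04,0,0]],"turn":[[0,0,0],[0,0,0],[0,0,0],[0,0,0]]}' >/dev/null; M &&
python3 -m pendant '{"offset":[[0.005,0,0],[0.01,0,0]],"turn":[[0,0,0],[0,0,0]]}' >/dev/null && M &&
python3 -m pendant '{"offset":[[0.005,0,0],[0.01,0,0]],"turn":[[0,0,0],[0,0,0]]}' >/dev/null && M &&
python3 -m pendant '{"offset":[[0.005,0,0],[0.01,0,0]],"turn":[[0,0,0],[0,0,0]]}' >/dev/null && M &&
python3 -m pendant '{"offset":[[0.005,0,0],[0.01,0,0]],"turn":[[0,0,0],[0,0,0]]}' >/dev/null && M &&
python3 -m pendant '{"offset":[[0.005,0,0],[0.005,0,0]],"turn":[[0,0,0],[0,0,0]]}' >/dev/null && M &&
python3 -m pendant '{"offset":[[0.005,0,0],[0.005,0,0]],"turn":[[0,0,0],[0,0,0]]}' >/dev/null && M &&
python3 -m pendant '{"offset":[[0.005,0,0],[0.005,0,0]],"turn":[[0,0,0],[0,0,0]]}' >/dev/null && M &&
python3 -m pendant '{"offset":[[0.005,0,0],[0.005,0,0]],"turn":[[0,0,0],[0,0,0]]}' >/dev/null && M &&
python3 -m pendant '{"offset":[[0.005,0,0],[0.005,0,0]],"turn":[[0,0,0],[0,0,0]]}' >/dev/null && M &&
python3 -m pendant '{"offset":[[0.005,0,0],[0.005,0,0]],"turn":[[0,0,0],[0,0,0]]}' >/dev/null && M
```

```text
t8.43 ex-50.3 ey70.44 z79.4 mm | Fx0.08 Fy-0.23 Fz0.20 w0.317
t8.68 ex-50.3 ey72.41 z79.4 mm | Fx-0.56 Fy-0.58 Fz-0.32 w0.321
t8.93 ex-50.3 ey74.49 z79.4 mm | Fx-0.32 Fy-0.92 Fz1.41 w0.323
t9.18 ex-50.5 ey76.38 z79.3 mm | Fx-0.48 Fy-1.15 Fz-0.77 w0.320
t9.43 ex-50.6 ey78.29 z79.2 mm | Fx-0.42 Fy-1.77 Fz0.40 w0.323
t9.68 ex-50.7 ey79.35 z79.1 mm | Fx-0.81 Fy-1.28 Fz-0.56 w0.317
t9.93 ex-50.6 ey80.47 z79.1 mm | Fx-0.93 Fy-1.23 Fz-0.00 w0.321
t10.18 ex-50.7 ey81.57 z79.1 mm | Fx-1.59 Fy-1.50 Fz-0.63 w0.318
t10.43 ex-50.7 ey82.69 z79.1 mm | Fx-0.68 Fy-0.36 Fz0.66 w0.317
t10.68 ex-50.7 ey83.79 z79.1 mm | Fx-1.52 Fy-0.87 Fz-0.74 w0.321
t10.93 ex-50.6 ey84.94 z79.2 mm | Fx-0.91 Fy-1.18 Fz0.08 w0.322
```

```bash
M() { python3 g.py 4; }
python3 -m pendant '{"offset":[[0.005,0,0],[0.005,0,0]],"turn":[[0,0,0],[0,0,0]]}' >/dev/null; M &&
python3 -m pendant '{"offset":[[0.005,0,0],[0.005,0,0]],"turn":[[0,0,0],[0,0,0]]}' >/dev/null && M &&
python3 -m pendant '{"offset":[[0.005,0,0],[0.005,0,0]],"turn":[[0,0,0],[0,0,0]]}' >/dev/null && M &&
python3 -m pendant '{"offset":[[0.005,0,0],[0.005,0,0]],"turn":[[0,0,0],[0,0,0]]}' >/dev/null && M &&
python3 -m pendant '{"offset":[[0.005,0,0],[0.005,0,0]],"turn":[[0,0,0],[0,0,0]]}' >/dev/null && M &&
python3 -m pendant '{"offset":[[0.005,0,0],[0.005,0,0]],"turn":[[0,0,0],[0,0,0]]}' >/dev/null && M &&
python3 -m pendant '{"offset":[[0.005,0,0],[0.005,0,0]],"turn":[[0,0,0],[0,0,0]]}' >/dev/null && M &&
python3 -m pendant '{"offset":[[0.005,0,0],[0.005,0,0]],"turn":[[0,0,0],[0,0,0]]}' >/dev/null && M &&
python3 -m pendant '{"offset":[[0.005,0,0],[0.005,0,0]],"turn":[[0,0,0],[0,0,0]]}' >/dev/null && M
```

```text
t11.18 ex-50.7 ey86.06 z79.2 mm | Fx-0.69 Fy-0.87 Fz-0.29 w0.323
t11.43 ex-50.7 ey87.14 z79.1 mm | Fx-0.39 Fy-0.01 Fz-0.09 w0.317
t11.68 ex-50.7 ey88.27 z79.1 mm | Fx-0.52 Fy-0.52 Fz-0.07 w0.317
t11.93 ex-50.6 ey89.34 z79.2 mm | Fx-1.26 Fy-1.02 Fz0.22 w0.318
t12.18 ex-50.7 ey90.04 z79.1 mm | Fx-1.35 Fy-3.39 Fz1.09 w0.322
t12.43 ex-50.8 ey90.62 z79.0 mm | Fx-2.38 Fy-4.46 Fz2.73 w0.320
```

Nest 0 moved freely at about 1 N between block ey 64.5 and 89.7. Less the 9 mm of finger slack, that is about 16 mm of play. I'll feel nest 1 next for comparison.

```bash
python3 -m pendant '{"offset":[[-0.02,0,0],[-0.022,0,0],[-0.022,-0.1,0],[-0.022,-0.25,0],[-0.15,-0.25,0],[-0.3,-0.25,0],[-0.42,-0.25,0],[-0.46,-0.25,0],[-0.46,-0.25,0]],"turn":[[0,0,0],[0,0,0],[0,0,0],[0,0,0],[0,0,0],[0,0,0],[0,0,0],[0,0,0],[0,0,0]]}' >/dev/null; python3 g.py 4; python3 d.py 1 .079
```

```text
t13.55 ex-50.4 ey-0.90 z129.3 mm | Fx0.65 Fy-0.33 Fz-1.53 w0.318
13.55 [0.4455 0.0757 0.1293] 0.3180227885970656 F [ 0.63 -0.37 -1.53]
offset [-0.0033  0.2513  0.0022] turn [-0.0012  0.0019 -0.0005]
```

```bash
M() { python3 g.py 4; }
python3 -m pendant '{"offset":[[-0.003,0.05,0.002],[-0.003,0.1,0.002],[-0.003,0.13,0.002],[-0.003,0.13,0.002]],"turn":[[0,0,0],[0,0,0],[0,0,0],[0,0,0]]}' >/dev/null; M && python3 -m pendant '{"offset":[[0,0.05,0],[0,0.1,0],[0,0.12,0],[0,0.12,0]],"turn":[[0,0,0],[0,0,0],[0,0,0],[0,0,0]]}' >/dev/null && M &&
python3 -m pendant '{"offset":[[-0.005,0,0],[-0.01,0,0],[-0.01,0,0]],"turn":[[0,0,0],[0,0,0],[0,0,0]]}' >/dev/null && M &&
python3 -m pendant '{"offset":[[-0.005,0,0],[-0.005,0,0]],"turn":[[0,0,0],[0,0,0]]}' >/dev/null && M &&
python3 -m pendant '{"offset":[[-0.005,0,0],[-0.005,0,0]],"turn":[[0,0,0],[0,0,0]]}' >/dev/null && M &&
python3 -m pendant '{"offset":[[-0.005,0,0],[-0.005,0,0]],"turn":[[0,0,0],[0,0,0]]}' >/dev/null && M &&
python3 -m pendant '{"offset":[[-0.005,0,0],[-0.005,0,0]],"turn":[[0,0,0],[0,0,0]]}' >/dev/null && M &&
python3 -m pendant '{"offset":[[-0.005,0,0],[-0.005,0,0]],"turn":[[0,0,0],[0,0,0]]}' >/dev/null && M &&
python3 -m pendant '{"offset":[[-0.005,0,0],[-0.005,0,0]],"turn":[[0,0,0],[0,0,0]]}' >/dev/null && M &&
python3 -m pendant '{"offset":[[-0.005,0,0],[-0.005,0,0]],"turn":[[0,0,0],[0,0,0]]}' >/dev/null && M &&
python3 -m pendant '{"offset":[[-0.005,0,0],[-0.005,0,0]],"turn":[[0,0,0],[0,0,0]]}' >/dev/null && M
```

```text
t14.05 ex-51.2 ey-1.51 z102.6 mm | Fx-0.13 Fy-0.11 Fz0.14 w0.318
t14.55 ex-51.5 ey-1.67 z78.2 mm | Fx0.89 Fy-0.04 Fz0.21 w0.321
t14.93 ex-51.3 ey-3.75 z78.4 mm | Fx-0.27 Fy-0.42 Fz0.05 w0.318
t15.18 ex-51.3 ey-4.85 z78.5 mm | Fx0.49 Fy-0.31 Fz-0.05 w0.323
t15.43 ex-51.3 ey-5.90 z78.5 mm | Fx-1.12 Fy0.79 Fz0.01 w0.319
t15.68 ex-51.3 ey-7.03 z78.5 mm | Fx-0.28 Fy-0.06 Fz0.01 w0.314
t15.93 ex-51.4 ey-7.94 z78.5 mm | Fx0.46 Fy0.58 Fz1.07 w0.317
t16.18 ex-51.4 ey-8.98 z78.5 mm | Fx-0.58 Fy1.38 Fz1.00 w0.317
t16.43 ex-51.5 ey-9.96 z78.5 mm | Fx-0.95 Fy1.78 Fz0.54 w0.320
t16.68 ex-51.5 ey-10.62 z78.5 mm | Fx-1.42 Fy3.51 Fz1.05 w0.320
t16.93 ex-51.5 ey-11.35 z78.6 mm | Fx-2.41 Fy4.46 Fz1.16 w0.323
```

```bash
M() { python3 g.py 4; }
python3 -m pendant '{"offset":[[0.015,0,0],[0.03,0,0],[0.04,0,0],[0.04,0,0]],"turn":[[0,0,0],[0,0,0],[0,0,0],[0,0,0]]}' >/dev/null; M &&
python3 -m pendant '{"offset":[[0.005,0,0],[0.005,0,0]],"turn":[[0,0,0],[0,0,0]]}' >/dev/null && M &&
python3 -m pendant '{"offset":[[0.005,0,0],[0.005,0,0]],"turn":[[0,0,0],[0,0,0]]}' >/dev/null && M &&
python3 -m pendant '{"offset":[[0.005,0,0],[0.005,0,0]],"turn":[[0,0,0],[0,0,0]]}' >/dev/null && M &&
python3 -m pendant '{"offset":[[0.005,0,0],[0.005,0,0]],"turn":[[0,0,0],[0,0,0]]}' >/dev/null && M &&
python3 -m pendant '{"offset":[[0.005,0,0],[0.005,0,0]],"turn":[[0,0,0],[0,0,0]]}' >/dev/null && M &&
python3 -m pendant '{"offset":[[0.005,0,0],[0.005,0,0]],"turn":[[0,0,0],[0,0,0]]}' >/dev/null && M &&
python3 -m pendant '{"offset":[[0.005,0,0],[0.005,0,0]],"turn":[[0,0,0],[0,0,0]]}' >/dev/null && M &&
python3 -m pendant '{"offset":[[0.005,0,0],[0.005,0,0]],"turn":[[0,0,0],[0,0,0]]}' >/dev/null && M &&
python3 -m pendant '{"offset":[[0.005,0,0],[0.005,0,0]],"turn":[[0,0,0],[0,0,0]]}' >/dev/null && M &&
python3 -m pendant '{"offset":[[0.005,0,0],[0.005,0,0]],"turn":[[0,0,0],[0,0,0]]}' >/dev/null && M
```

```text
t17.43 ex-51.5 ey-3.38 z78.5 mm | Fx0.48 Fy-0.77 Fz0.04 w0.323
t17.68 ex-51.5 ey-2.36 z78.5 mm | Fx-0.38 Fy0.77 Fz0.05 w0.321
t17.93 ex-51.5 ey-1.31 z78.5 mm | Fx-0.37 Fy0.30 Fz-0.30 w0.320
t18.18 ex-51.5 ey-0.25 z78.6 mm | Fx-0.01 Fy-0.12 Fz0.71 w0.322
t18.43 ex-51.6 ey0.69 z78.5 mm | Fx-1.40 Fy-0.50 Fz0.50 w0.324
t18.68 ex-51.7 ey1.69 z78.5 mm | Fx-0.41 Fy-0.81 Fz0.42 w0.318
t18.93 ex-51.7 ey2.81 z78.4 mm | Fx-0.23 Fy-1.39 Fz0.57 w0.319
t19.18 ex-51.7 ey3.91 z78.4 mm | Fx-1.09 Fy-0.44 Fz-0.79 w0.322
t19.43 ex-51.8 ey4.85 z78.4 mm | Fx-1.81 Fy-2.29 Fz0.60 w0.320
t19.68 ex-51.8 ey5.51 z78.4 mm | Fx-1.24 Fy-4.21 Fz1.21 w0.320
```

Nest 1 has about 6 mm of travel between ends, most of it the housing shifting in its nest, against about 16 mm for nest 0. So nest 0 is the worn one, felt directly. Retreating, opening and hovering over nest 0.

```bash
python3 -m pendant '{"offset":[[-0.02,0,0],[-0.022,0,0],[-0.022,-0.15,0],[-0.022,-0.4,0],[-0.022,-0.5,0]],"turn":[[0,0,0],[0,0,0],[0,0,0],[0,0,0],[0,0,0]]}' >/dev/null; python3 g.py 4; cat > n.py <<'E'
from d import *
# block-frame target ex,ey (mm), z (m)
a,b,z=map(float,sys.argv[1:4]);T=C+ex*a/1e3+ey*b/1e3;T[2]=z
o=manip.get_obs();p=o["position"]-C;print(o["clock"],"ex",p@ex*1e3,"ey",p@ey*1e3,o["position"].round(4),o["grip_width"],o["ft_force"].round(2));delta(T,R)
E
python3 n.py -3 83.2 .17
```

```text
t20.30 ex-50.4 ey1.84 z181.1 mm | Fx0.37 Fy-0.41 Fz0.64 w0.321
20.3 ex -50.356813984282795 ey 1.838658836169249 [0.4457 0.0784 0.1811] 0.320821561033093 [ 0.35 -0.44  0.64]
offset [ 0.4063  0.0557 -0.2376] turn [0.0001 0.0024 0.001 ]
```

```bash
python3 -m pendant '{"offset":[[0.15,0,-0.08],[0.3,0,-0.17],[0.4,0.03,-0.235],[0.406,0.055,-0.2376],[0.406,0.055,-0.2376]],"turn":[[0,0,0],[0,0,0],[0,0.002,0],[0,0.002,0],[0,0.002,0]]}' 78 20 >/dev/null; python3 n.py -3 83.2 .12
python3 - <<'E'
from h import *
p,d=manip.camera("side");q=proj("side",np.array([.48,.155,.13])).astype(int)
cv2.imwrite("pics/s3.png",cv2.resize(p[q[1]-40:q[1]+40,q[0]-50:q[0]+50],None,fx=6,fy=6,interpolation=cv2.INTER_CUBIC)[:,:,::-1])
E
```

```text
20.925 ex -3.3689906110211782 ey 82.52137530485942 [0.4974 0.1562 0.1697] 0.786882638259959 [ 0.11 -0.58  0.01]
offset [ 0.0034  0.2483 -0.002 ] turn [-0.0009  0.0001  0.    ]
```

View pics/s3.png

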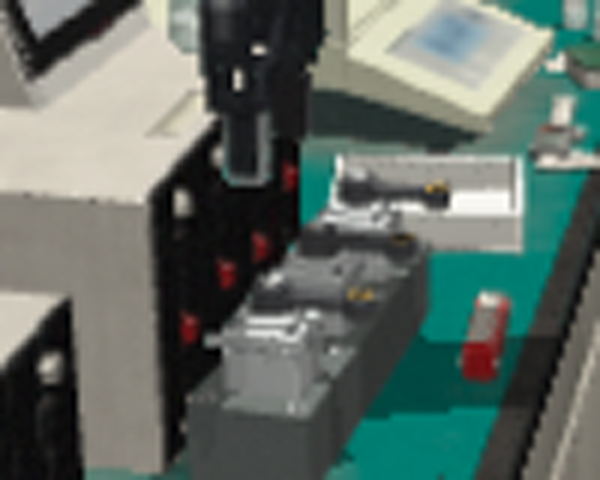

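The side crop shows all three gearheads seated, with the open gripper above nest 0 (fingers at about (245,150), housing at about (270,355)) and free of the instrument. Descending in guarded stages.

```bash
python3 -m pendant '{"offset":[[0.003,0.1,-0.002],[0.003,0.2,-0.002],[0.003,0.3,-0.002],[0.003,0.35,-0.002],[0.003,0.35,-0.002]],"turn":[[0,0,0],[0,0,0],[0,0,0],[0,0,0],[0,0,0]]}' >/dev/null; python3 g.py 4 && python3 -m pendant '{"offset":[[0,0.06,0],[0,0.12,0],[0,0.16,0],[0,0.17,0],[0,0.17,0]],"turn":[[0,0,0],[0,0,0],[0,0,0],[0,0,0],[0,0,0]]}' >/dev/null; python3 g.py 4;  python3 n.py -3 83.2 .054
```

```text
t21.60 ex-3.1 ey82.55 z100.1 mm | Fx-0.24 Fy-0.07 Fz0.25 w0.782
t22.23 ex-3.1 ey82.55 z66.0 mm | Fx0.18 Fy0.59 Fz0.65 w0.783
22.225 ex -3.06060422422522 ey 82.55394729207754 [0.4977 0.1562 0.066 ] 0.782516150202824 [0.21 0.58 0.65]
offset [ 0.0032  0.0602 -0.0003] turn [-0.001  -0.0012  0.0002]
```

```bash
python3 -m pendant '{"offset":[[0.003,0.03,0],[0.003,0.06,0],[0.003,0.06,0]],"turn":[[0,0,0],[0,0,0],[0,0,0]]}' >/dev/null; python3 g.py 4 && python3 -m pendant '{"offset":[[0,0,0],[0,0,0],[0,0,0],[0,0,0],[0,0,0]],"turn":[[0,0,0],[0,0,0],[0,0,0],[0,0,0],[0,0,0]]}' 40 20 >/dev/null; python3 g.py 4; python3 -m pendant '{"offset":[[0,0,0],[0,0,0],[0,0,0]],"turn":[[0,0,0],[0,0,0],[0,0,0]]}' >/dev/null; python3 g.py 4
```

```text
t22.60 ex-3.4 ey83.00 z53.5 mm | Fx0.04 Fy-0.37 Fz0.46 w0.781
t23.23 ex-3.3 ey82.90 z53.5 mm | Fx-0.03 Fy-1.58 Fz0.59 w0.514
t23.60 ex-3.4 ey82.88 z53.5 mm | Fx-0.17 Fy-1.28 Fz0.11 w0.512
```

Gripped at 43.5 mm, matching the 44 mm housing, with only about 1.3 N of side force. Firming the grip and lifting.

```bash
python3 -m pendant '{"offset":[[0,0,0],[0,0,0],[0,-0.02,0],[0,-0.05,0],[0,-0.1,0]],"turn":[[0,0,0],[0,0,0],[0,0,0],[0,0,0],[0,0,0]]}' 40 70 >/dev/null; python3 g.py 12 ; python3 -m pendant '{"offset":[[0,-0.05,0],[0,-0.1,0],[0,-0.15,0],[0,-0.2,0],[0,-0.3,0],[0,-0.4,0],[0,-0.52,0],[0,-0.52,0]],"turn":[[0,0,0],[0,0,0],[0,0,0],[0,0,0],[0,0,0],[0,0,0],[0,0,0],[0,0,0]]}' >/dev/null; python3 g.py 8; python3 -m pendant '{"offset":[[0,0,0]],"turn":[[0,0,0]]}' >/dev/null; python3 g.py 8
python3 - <<'E'
from h import *
p,d=manip.camera("side");q=proj("side",np.array([.48,.1,.13])).astype(int)
cv2.imwrite("pics/s4.png",cv2.resize(p[q[1]-55:q[1]+45,q[0]-60:q[0]+60],None,fx=5,fy=5,interpolation=cv2.INTER_CUBIC)[:,:,::-1])
E
```

```text
t24.23 ex-3.6 ey82.70 z73.7 mm | Fx1.10 Fy-0.72 Fz-7.30 w0.503
t25.23 ex-2.5 ey83.24 z179.4 mm | Fx0.13 Fy-0.16 Fz-5.97 w0.501
t25.35 ex-3.1 ey83.10 z178.5 mm | Fx0.23 Fy0.95 Fz-5.36 w0.505
```

View pics/s4.png

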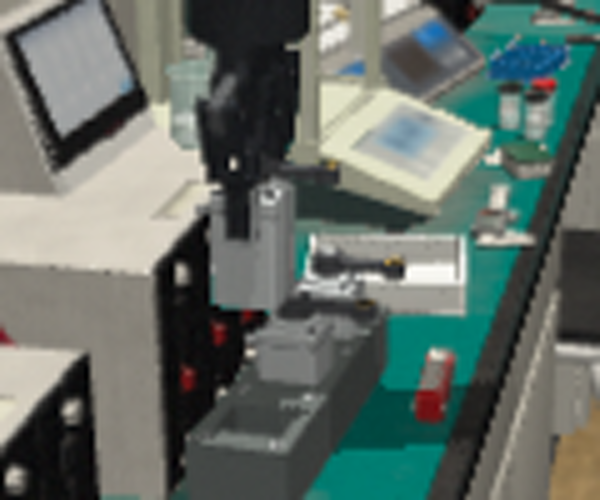

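Gearhead 0 is lifted clear (bottom edge at about (250,300)), nest 0 is empty and the others are seated. Carrying it to the tray.

```bash
cat > tr.py <<'E'
from d import *
o=manip.get_obs();print(o["clock"],o["position"].round(4),o["grip_width"],o["ft_force"].round(2));delta([.4825,-.208,float(sys.argv[1])],R)
E
python3 -m pendant '{"offset":[[-0.05,-0.03,0.1],[-0.2,-0.05,0.15],[-0.4,-0.05,0.15],[-0.6,-0.05,0.15],[-0.8,-0.05,0.15],[-0.95,-0.05,0.15],[-1,-0.05,0.15],[-1,-0.05,0.15]],"turn":[[0,0,0],[0,0,0],[0,0,0],[0,0,0],[0,0,0],[0,0,0],[0,0,0],[0,0,0]]}'; python3 tr.py .16
```

```text
clock: 26.4
position: [0.4557, -0.0411, 0.1881]
ee_rot: [-0.514, -0.484, 0.485, 0.515]
ft_force: [0.7, 0.5, -4.2]
grip_width: 0.505
26.4 [ 0.4557 -0.0411  0.1881] 0.5049670235133801 [ 0.69  0.51 -4.24]
offset [-0.8247  0.1398 -0.1845] turn [-0.0017 -0.0023  0.0004]
```

```bash
python3 -m pendant '{"offset":[[-0.15,0,0],[-0.35,0,-0.05],[-0.55,0,-0.1],[-0.72,0.05,-0.16],[-0.81,0.1,-0.183],[-0.825,0.14,-0.185],[-0.825,0.14,-0.185]],"turn":[[0,0,0],[0,0,0],[0,0,0],[0,0,0],[0,0,0],[0,0,0],[0,0,0]]}' >/dev/null; python3 tr.py .06
python3 - <<'E'
from h import *
p,d=manip.camera("side");q=proj("side",np.array([.48,-.2,.08])).astype(int)
cv2.imwrite("pics/s5.png",cv2.resize(p[q[1]-40:q[1]+40,q[0]-50:q[0]+50],None,fx=6,fy=6,interpolation=cv2.INTER_CUBIC)[:,:,::-1])
E
```

```text
27.275 [ 0.4825 -0.2065  0.1591] 0.5042516748140221 [ 0.42  0.21 -4.48]
offset [-0.0082  0.4954 -0.0021] turn [-0.004  -0.0004  0.0012]
```

View pics/s5.png

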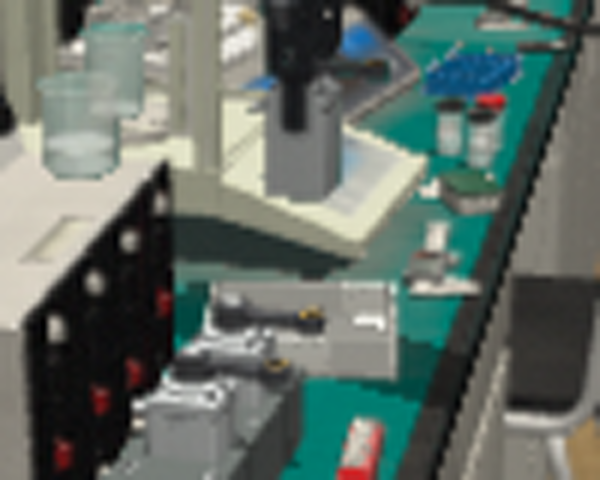

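The gearhead hangs upright (about (305,150)) above the tray (about (300,330)), and the path down is clear. Lowering.

```bash
python3 -m pendant '{"offset":[[-0.004,0.08,-0.001],[-0.008,0.18,-0.002],[-0.008,0.28,-0.002],[-0.008,0.38,-0.002],[-0.008,0.46,-0.002],[-0.008,0.495,-0.002],[-0.008,0.495,-0.002]],"turn":[[0,0,0],[0,0,0],[0,0,0],[0,0,0],[0,0,0],[0,0,0],[0,0,0]]}' >/dev/null; python3 tr.py .0475;
python3 -m pendant '{"offset":[[0,0.015,0],[0,0.03,0],[0,0.045,0],[0,0.045,0]],"turn":[[0,0,0],[0,0,0],[0,0,0],[0,0,0]]}' >/dev/null; python3 tr.py .0475
```

```text
28.2 [ 0.4828 -0.2079  0.0604] 0.5041349958285166 [-0.11 -0.59 -4.71]
offset [-0.0008  0.0646  0.0011] turn [-0.0033  0.0001  0.0012]
28.7 [ 0.4826 -0.2078  0.0512] 0.49967181111854475 [ 0.54 -0.77 -4.98]
offset [-0.0013  0.0187  0.0005] turn [-0.0038  0.0002  0.0013]
```

```bash
F() { python3 -c "
from h import *;o=manip.get_obs();print(o['clock'],o['position'].round(4),o['ft_force'].round(2));import sys;sys.exit(int(o['ft_force'][2]>-2))"; }
python3 -m pendant '{"offset":[[0,0.005,0],[0,0.01,0]],"turn":[[0,0,0],[0,0,0]]}' >/dev/null; F &&
python3 -m pendant '{"offset":[[0,0.005,0],[0,0.005,0]],"turn":[[0,0,0],[0,0,0]]}' >/dev/null && F &&
python3 -m pendant '{"offset":[[0,0.005,0],[0,0.005,0]],"turn":[[0,0,0],[0,0,0]]}' >/dev/null && F &&
python3 -m pendant '{"offset":[[0,0.005,0],[0,0.005,0]],"turn":[[0,0,0],[0,0,0]]}' >/dev/null && F
```

```text
28.95 [ 0.4827 -0.2078  0.0492] [-0.8  -0.61 -4.92]
29.2 [ 0.4826 -0.2077  0.0481] [ 0.23 -0.33 -4.9 ]
29.45 [ 0.4827 -0.2079  0.0477] [-3.19  2.24  5.87]
```

Contact with the tray floor at z 0.0477, where predicted. Releasing and retreating straight up.

```bash
python3 -m pendant '{"offset":[[0,0,0],[0,0,0],[0,0,0],[0,0,0],[0,0,0]],"turn":[[0,0,0],[0,0,0],[0,0,0],[0,0,0],[0,0,0]]}' 78 20; python3 -m pendant '{"offset":[[0,-0.1,0],[0,-0.25,0],[0,-0.45,0],[0,-0.65,0],[0,-0.85,0],[0,-0.9,0]],"turn":[[0,0,0],[0,0,0],[0,0,0],[0,0,0],[0,0,0],[0,0,0]]}'
python3 -m pendant '{"offset":[[0.1,0,0.2],[0.2,0,0.5],[0.3,0,0.7],[0.3,0,0.7]],"turn":[[0,0,0],[0,0,0],[0,0,0],[0,0,0]]}'
python3 - <<'E'
from h import *
p,d=manip.camera("side");q=proj("side",np.array([.48,-.03,.08])).astype(int)
a=cv2.resize(p[q[1]-50:q[1]+50,q[0]-50:q[0]+50],(400,400),interpolation=cv2.INTER_CUBIC)
p,d=manip.camera("top");b=cv2.resize(p[155:245,270:470],(700,315),interpolation=cv2.INTER_CUBIC)
b=cv2.resize(b,(400,180));cv2.imwrite("pics/f.png",np.hstack([a,np.vstack([b,np.zeros((220,400,3),np.uint8)])])[:,:,::-1])
W=cloud("top",d);m=(W[...,1]<-.14)&(W[...,1]>-.27)&(W[...,2]>.075)&(W[...,2]<.09)&(W[...,0]>.4)&(W[...,0]<.55)
print(m.sum(),cv2.minAreaRect((W[m][:,:2]*1000).astype(np.float32)) if m.sum() else 0)
E
```

```text
clock: 30.08
position: [0.4828, -0.2078, 0.0477]
ee_rot: [-0.513, -0.485, 0.485, 0.515]
ft_force: [-0.9, -0.4, 0.6]
grip_width: 0.779
clock: 30.82
position: [0.4842, -0.2086, 0.2301]
ee_rot: [-0.514, -0.486, 0.484, 0.515]
ft_force: [0.9, -0.4, -1.0]
grip_width: 0.778
clock: 31.32
position: [0.346, -0.1391, 0.2297]
ee_rot: [-0.514, -0.487, 0.484, 0.514]
ft_force: [0.7, -0.3, -0.2]
grip_width: 0.778
177 ((471.9481201171875, -203.621826171875), (42.57997512817383, 70.88375091552734), 83.47100830078125)
```

View pics/f.png

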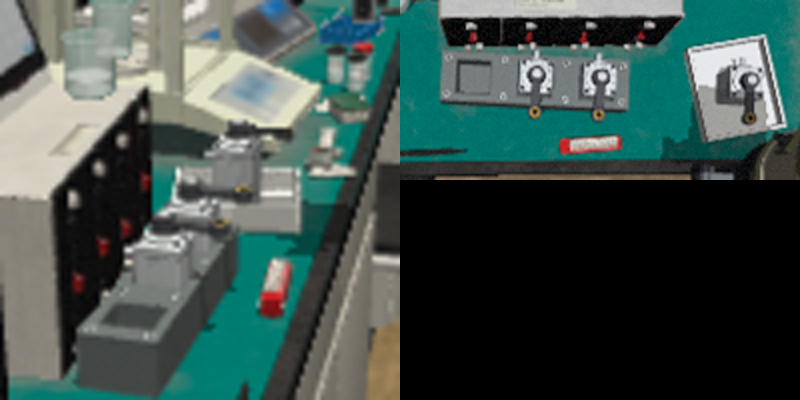

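The gearhead stands upright in the tray (side crop about (235,165), top crop about (748,80)). The two others are seated and nest 0 is empty. The hex keys are where they were, and the gripper is clear. Handing in.

```bash
python3 -c "
from workcell import manip;print(manip.hand_in(),manip.get_obs()['clock'])"
```

```text
the job is handed in; nothing more can be done
the job is handed in; nothing more can be done
```

The worn gearhead was the one in nest 0. I lifted it out, stood it upright in the tray, let go of it and handed the job in at about 31 s.

- **Nest 0:** its crank swung about 16 mm in all at roughly 1 N of drag, and firmed up at both ends.
- **Nest 1:** rocked the same way for comparison, it moved about 6 mm in all, part of it the housing shifting in its nest. Side force on either crank stayed under 5 N in every reading.
- **Nest 2:** I did not rock this one, because nest 0 had already been felt directly as far beyond any sound play.
- **Last checks:** the final pictures show the gearhead upright near the middle of the tray, and the depth reading put its top near z = 0.08 m, as expected. The other two are seated, the hex keys have not moved, and the gripper is clear with no meaningful force on it.
- **Not checked:** the last pictures did not cover the loupe and the screwdriver, and showed only part of the pen. The arm only passed well above that area.

No check failed or disagreed.

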